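# Clear the tablet bin's lid and hold it half open

### The job

Two cartons are standing on the closed lid of the white laundry-tablet bin: stack them one by one, squarely with edges flush, onto the carton that stands alone on the counter, which stays where it is. Then lift the lid to 45 degrees and finish while still holding it there, so that I can take a tablet out; leave the bottle and the cup alone.

Things in the scene. Friction and masses are not known exactly. Their poses are not given: they have to be found in the camera images.
- bin: white open-topped bin fixed to the counter, 200 mm along its x, 240 mm along its y, 110 mm high without the lid; origin at the centre of its underside, z up. Its lid hinges along its far edge (x = +100 mm, z = 110 mm, parallel to y); the bar handle sticks out at its near side (-x). It stands on the left or on the right, its yaw within 0.3 rad of the world's
- lid (a joint): opening angle of the bin's lid in rad: 0 closed (level), 0.785 = 45 degrees, stop at 1.4. The lid is an 8 mm panel of about 0.6 kg (varies), 200 mm from hinge to front edge; nothing keeps it open: it falls shut from any angle when let go (2 to 4 N at the bar lifts it)
- lid_bar (a point): middle of the lid's steel bar handle: round, 12 mm thick, 120 mm long between its two arms, parallel to the bin's y, 50 mm ahead of the lid's front edge (open gap between), 250 mm from the hinge, 114 mm above the counter when closed. Axes turn with the lid: x to the hinge, y along the bar, z out of the lid's top. The bar turns easily between the finger pads as the lid swings
- lid_hinge (a point): middle of the lid's hinge line, on the lid's underside, 110 mm above the counter; axes as for lid_bar. The lid's front rises and swings towards +x of the bin as it opens
- carton_a: closed cardboard carton with a pale paper band along the middle, 90 mm along its x, 56 mm along its y, 50 mm high, about 0.2 kg (varies); origin at the centre of its underside, z up. Starts on the closed lid (lid top 118 mm above the counter)
- carton_b: closed cardboard carton with a pale paper band along the middle, 90 mm along its x, 56 mm along its y, 50 mm high, about 0.2 kg (varies); origin at the centre of its underside, z up. Same as carton_a, starts on the lid beside it with at least 40 mm between
- carton_base: closed cardboard carton with a pale paper band along the middle, 90 mm along its x, 56 mm along its y, 50 mm high, about 0.2 kg (varies); origin at the centre of its underside, z up. Same as the others, stands alone on the counter, on the other side from the bin: the foot of the column; it is loose. A carton may be turned half way round (its x either way)
- softener: bystander: upright round bottle 72 mm wide, 190 mm tall; origin at the centre of its foot
- cup: bystander: open grey cup 72 mm wide, 80 mm tall; origin at the centre of its foot
Not all that is in view belongs to the job. What is shaped like the carton_b but orange or red is not meant.

How it is judged:
By the outcome, as a careful person would: the job done as asked, in the order asked, and still so for the second after the job is handed in, while the arm keeps its last pose, push and grip.
It also fails if it takes over 72 s, if anything falls off the work surface, if the arm or the gripper's body presses on something with over 40 N, if the wrist force passes 120 N, or if a joint passes its speed limit or range.

### The arm

A 6-joint arm with a two-finger parallel gripper is mounted at the origin on the work surface. World frame = base frame: x ahead of the robot, y to its left, z up, the work surface at z = 0. Lengths are in mm, angles in rad, forces in N, time in s.
With the tool pointing down it reaches from about 275 to 825 mm from the base axis. Payload 4.9 kg.
Tool frame: the origin (TCP) lies at the very end of the fingers, on their centre line; the grasp point (between the pads) lies 19 mm behind it; z points along the fingers, y is the line along which they close (so a half turn about z gives the same grasp; the last joint's range is limited). The gripper opens to 85 mm and grips with 20 to 120 N. Pads are 22 mm wide; open, the fingers measure 114 mm over their backs; the gripper's body (76 mm by 85 mm) begins 54 mm behind the grasp point. The pads swing forward as they close: fully open they stand 13 mm farther back than shut.
Start: joints at [1.165, 0.326, -0.193, 1.052, 0, 1.437], TCP at [147.65, 529.828, 231.281] pointing down, gripper open.
Joint ranges: [-2.65, 2.65], [-0.97, 1.79], [-1.3, 1.35], [-1.93, 2.1], [-1.47, 1.37], [-3.14, 3.14]. Speed limits (rad/s): [2.57, 2.57, 3.14, 3.14, 3.14, 3.14].

### API

Orientations are given as [roll, pitch, yaw] about the fixed x, y, z axes, in that order (R = Rz(yaw) Ry(pitch) Rx(roll)).
In Python, from bench import bot, solve_ik, imaging gives the robot as it stands. Calls block until the motion is done:
- bot.move_ptp(position, orientation): joint-space move of the TCP to a pose.
- bot.movel(position, rot=None, max_speed=150, threshold=None): straight line of the TCP; rot=None keeps the orientation; max_speed is the mean speed in mm/s. With threshold (N) it stops when the force on the tool has changed by that much, and returns True; else False.
- bot.move_j(angles): joint-space move.
- bot.grip(opening, effort=None): opening from 0.0 (shut) to 1.0 (fully open); effort is the grip in N (None keeps the last); returns when the fingers have stopped.
- bot.dwell(seconds).
- solve_ik(position, orientation): joint angles nearest the present ones, or None.
- bot.get_state(): the state.
- imaging.capture(name): name is "scene" or "top" or "wrist"; returns the picture (480x640x3 uint8, blue, green, red); there is no depth.
- imaging.camera_model(name): a dict with "K" (3x3 intrinsics, pixels), "position" and "rotation" of the camera in the world. Camera axes: x right, y up, looking along -z (the intrinsics and any distortion apply to the point x, -y, -z); pixel columns grow to the right and rows downward; lengths in mm; the calibration is good to about 2 mm. A picture is of the moment at which its call begins: read the wrist's pose just before it. camera_model takes no time and is no camera call; for the wrist camera it gives the pose at the moment of the call.
A pose or a line that the arm cannot do raises bot.IKError and nothing moves.
- bot.sign_off(): hands the job in; it is judged then, once.
The state is a dict: "t": time; "qpos": joint angles; "joint_velocities": joint speeds; "effort": joint torques, N m; "tcp_pos": TCP position; "orientation": TCP orientation; "contact_force": force on the tool from outside, world axes, zero at the start; "wrist_torque": the same for the moment, N m; "opening": opening from 0.0 (shut) to 1.0 (fully open); "gripper_force": force on a finger pad.
Only numpy, scipy, OpenCV 4.12 (cv2) and the standard library are available. Lean on these libraries where they do the work, as an engineer would, in place of code of your own. Each camera call takes 0.05 s, during which the arm holds its last target. There are 200 camera calls.

## Working session

There is one attempt and no reset: what is moved stays moved. The work goes in short steps, each a Python script; the robot and the scene stay as the last script left them, time stands still between calls to the robot, and variables do not carry over. Pictures are saved under pics/ and viewed, at most 10 in all, crops included, and the job is handed in when it is done.

```bash
ls; mkdir -p pics; python3 - <<'E'
from bench import bot, solve_ik, imaging
import cv2,numpy as np
for n in ("scene","top","wrist"):
    m=imaging.camera_model(n); print(n,{k:(np.round(v,3).tolist() if not isinstance(v,str) else v) for k,v in m.items()})
    cv2.imwrite(f"pics/{n}0.png",imaging.capture(n))
s=bot.get_state();print(s)
E
```

```text
pics
scene {'K': [[465.209, 0.0, 313.047], [0.0, 465.209, 249.508], [0.0, 0.0, 1.0]], 'position': [1526.877, 533.914, 1045.093], 'rotation': [0.832, -0.02, 2.125]}
top {'K': [[435.819, 0.0, 314.384], [0.0, 435.819, 236.758], [0.0, 0.0, 1.0]], 'position': [510.904, 3.901, 1260.777], 'rotation': [0.1, -0.016, -1.551]}
wrist {'K': [[400.158, 0.0, 326.212], [0.0, 400.158, 239.871], [0.0, 0.0, 1.0]], 'position': [74.192, 550.785, 372.899], 'rotation': [-0.302, 0.001, 1.299]}
{'t': 0.15, 'qpos': array([ 1.16479163e+00,  3.26814200e-01, -1.93324824e-01,  1.05205270e+00,
       -3.23052336e-05,  1.43660227e+00]), 'joint_velocities': array([ 0.00118736, -0.00067972,  0.00314824,  0.00126579,  0.00075312,
        0.00070514]), 'effort': array([ 1.19744273e-03, -4.43703246e+01,  2.62664813e+01,  1.04612080e-02,
       -1.17372279e-04,  7.86386124e-06]), 'tcp_pos': array([147.47703732, 529.3897556 , 230.67079876]), 'orientation': array([-3.14020548e+00, -1.54677802e-04,  2.86978192e+00]), 'contact_force': array([ 0.13649764,  0.17500477, -0.73672027]), 'wrist_torque': array([ 0.00683333, -0.07719149, -0.01952828]), 'gripper_force': 0.0, 'opening': 0.9995108655329711}
```

View pics/scene0.png

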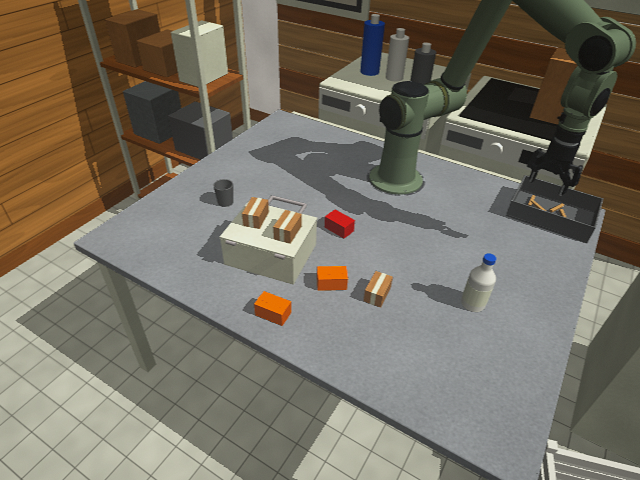

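View pics/top0.png

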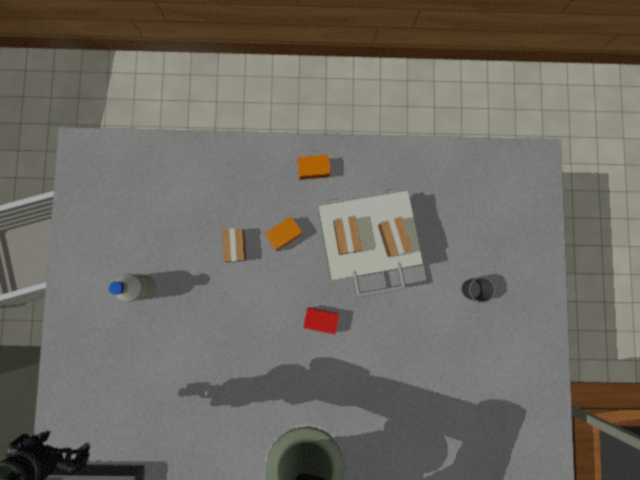

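The top view shows three brown cartons with a pale band. Two are on the white lid at (347,235) and (395,237); the third stands alone on the counter at (233,244), so it is the base. The three plain orange and red boxes at (314,167), (284,233) and (321,320) have no band and aren't meant. The bar is at about (380,290), the bottle at (125,288) and the cup at (478,289).

```bash
cat > h.py <<'E'
from bench import bot, solve_ik, imaging
import cv2, numpy as np
from scipy.spatial.transform import Rotation as R
from scipy.optimize import least_squares
D=np.stack([np.cos(t:=np.linspace(0,2*np.pi,72,endpoint=False)),np.sin(t)],1)
def proj(m,P):
    p=(np.asarray(P)-m["position"])@R.from_euler("xyz",m["rotation"]).as_matrix()
    return np.stack([m["K"][0][2]+m["K"][0][0]*p[:,0]/-p[:,2],m["K"][1][2]+m["K"][1][1]*-p[:,1]/-p[:,2]],1)
def ray(m,uv,z):
    d=R.from_euler("xyz",m["rotation"]).apply([(uv[0]-m["K"][0][2])/m["K"][0][0],-(uv[1]-m["K"][1][2])/m["K"][1][1],-1])
    p=np.array(m["position"]); return p+d*(z-p[2])/d[2]
def box(x,y,z,yaw,L=90,W=56,H=50):
    c=np.array([[a*L/2,b*W/2,h] for a in(-1,1) for b in(-1,1) for h in(0,H)])
    return R.from_euler("z",yaw).apply(c)+[x,y,z]
def brown(im):
    h=cv2.cvtColor(im,cv2.COLOR_BGR2HSV)
    return cv2.inRange(h,(6,60,40),(22,185,255))
def hull(mask,m,g,pad=1.35,**k):
    """support of the mask's points near the guess g=(x,y,z,yaw)"""
    roi=np.zeros_like(mask); c=proj(m,box(*g,**k)); c=c.mean(0)+pad*(c-c.mean(0))
    cv2.fillConvexPoly(roi,cv2.convexHull(c.astype(np.float32)).astype(int),255)
    q=cv2.morphologyEx(mask&roi,cv2.MORPH_OPEN,np.ones((2,2)))
    v,u=np.nonzero(q); 
    return (np.stack([u,v],1)@D.T).max(0)+.5*np.abs(D).sum(1)*0+.4
def fit(views,g,zfree=True,**k):
    """views: [(model,support)]"""
    g=np.array(g,float); n=[0,1,2,3] if zfree else [0,1,3]
    def f(p):
        q=g.copy(); q[n]=p
        return np.concatenate([(proj(m,box(*q,**k))@D.T).max(0)-s for m,s in views])
    r=least_squares(f,g[n],x_scale=[10 if i<3 else .1 for i in n],loss="soft_l1")
    q=g.copy(); q[n]=r.x; return q,np.sqrt(np.mean(r.fun**2))
E
python3 - <<'E'
from h import *
mt,ms=imaging.camera_model("top"),imaging.camera_model("scene")
it,is_=cv2.imread("pics/top0.png"),cv2.imread("pics/scene0.png")
hsv=cv2.cvtColor(it,cv2.COLOR_BGR2HSV); print([hsv[v,u].tolist() for u,v in((227,245),(239,240),(342,235),(402,240),(314,167),(321,320),(325,240))])
hs=cv2.cvtColor(is_,cv2.COLOR_BGR2HSV); print([hs[v,u].tolist() for u,v in((371,290),(388,290),(295,228),(332,275))])
for n,uv,z in(("base",(233,244),50),("a",(347,235),168),("b",(395,237),168)):
    p=ray(mt,uv,z); g=[p[0],p[1],z-50,0]
    for v in ([(mt,it)],[(ms,is_)],[(mt,it),(ms,is_)]):
        for i in range(2):
            try: q,e=fit([(m,hull(brown(im),m,g if i==0 else q)) for m,im in v],g,len(v)>1); print(n,len(v),np.round(q,2),round(e,2))
            except Exception as x: print(n,x)
for uv in((355,292),(405,290),(114,287),(487,290)): print(ray(mt,uv,114))
E
```

```text
[[16, 133, 148], [15, 130, 141], [16, 132, 149], [16, 134, 141], [17, 247, 165], [2, 228, 160], [35, 18, 159]]
[[14, 161, 187], [14, 149, 130], [15, 144, 135], [14, 253, 233]]
base 1 [6.045e+02 2.113e+02 0.000e+00 1.000e-01] 0.69
base 1 [6.045e+02 2.113e+02 0.000e+00 1.000e-01] 0.69
base 1 [6.0717e+02 2.1863e+02 0.0000e+00 9.0000e-02] 0.58
base 1 [6.0717e+02 2.1863e+02 0.0000e+00 9.0000e-02] 0.58
base 2 [ 6.0381e+02  2.1475e+02 -5.8200e+00  9.0000e-02] 0.87
base 2 [ 6.0381e+02  2.1475e+02 -5.8200e+00  9.0000e-02] 0.87
a 1 [ 6.2641e+02 -9.9000e+01  1.1800e+02  2.0000e-01] 0.81
a 1 [ 6.2641e+02 -9.9000e+01  1.1800e+02  2.0000e-01] 0.81
a 1 [ 6.2904e+02 -8.9180e+01  1.1800e+02  1.8000e-01] 0.57
a 1 [ 6.2904e+02 -8.9180e+01  1.1800e+02  1.8000e-01] 0.57
a 2 [ 6.2502e+02 -9.6870e+01  1.1233e+02  1.9000e-01] 1.12
a 2 [ 6.2502e+02 -9.6870e+01  1.1233e+02  1.9000e-01] 1.12
b 1 [ 6.2563e+02 -2.2108e+02  1.1800e+02  2.9000e-01] 1.08
b 1 [ 6.2536e+02 -2.2181e+02  1.1800e+02  3.0000e-01] 0.95
b 1 [ 6.2844e+02 -2.1113e+02  1.1800e+02  3.1000e-01] 0.32
b 1 [ 6.2844e+02 -2.1113e+02  1.1800e+02  3.1000e-01] 0.32
b 2 [ 6.2416e+02 -2.1895e+02  1.1229e+02  3.0000e-01] 1.18
b 2 [ 6.2379e+02 -2.2004e+02  1.1185e+02  3.1000e-01] 1.16
[ 483.2844011  -121.85345694  114.        ]
[ 491.06948743 -253.08006955  114.        ]
[483.84533925 504.62211125 114.        ]
[ 495.3403046  -469.45884714  114.        ]
```

```bash
cat >> h.py <<'E'
def tool(yaw): return [np.pi,0,yaw+np.pi]
def look(g,name,n=2,zfree=True,top=110,offs=((-30,-30),(-30,30))):
    v=[]
    for i,o in enumerate(offs):
        p=R.from_euler("z",g[3]).apply([*o,0])+[g[0],g[1],g[2]+50+top]
        (bot.move_ptp if i==0 else bot.movel)(p,tool(g[3]))
        bot.dwell(.25)
        m=imaging.camera_model("wrist"); im=imaging.capture("wrist"); v.append((m,im)); cv2.imwrite(f"pics/{name}{i}.png",im)
    return refit(v,g,zfree)
def refit(v,g,zfree=True):
    q=np.array(g,float)
    for pad in(1.5,1.3,1.2): q,e=fit([(m,hull(brown(im),m,q,pad)) for m,im in v],q,zfree)
    print("fit",np.round(q,3),"rms px",round(e,2)); 
    for w in v: print("  single",np.round(fit([(w[0],hull(brown(w[1]),w[0],q,1.2))],q,False)[0],3))
    o=[]
    for m,im in v:
        c=im.copy(); cv2.polylines(c,[cv2.convexHull(proj(m,box(*q)).astype(np.float32)).astype(int)],True,(0,255,0),1); o.append(c)
    cv2.imwrite("pics/overlay.png",cv2.resize(np.hstack(o),None,fx=.6,fy=.6))
    return q
E
python3 - <<'E'
from h import *
g=look([606,214,0,.09],"base"); np.save("base.npy",g)
import shutil; shutil.copy("pics/overlay.png","pics/ov_base.png")
print(bot.get_state()["t"])
q=look([627,-96,118,.19],"a"); np.save("a.npy",q); shutil.copy("pics/overlay.png","pics/ov_a.png")
print(bot.get_state()["t"],bot.get_state()["tcp_pos"])
cv2.imwrite("pics/both.png",np.vstack([cv2.imread("pics/ov_base.png"),cv2.imread("pics/ov_a.png")]))
E
python3 -c "
import cv2;i=cv2.imread('pics/both.png');print(i.shape);cv2.imwrite('pics/both.png',cv2.resize(i,(768,576)))"
```

```text
fit [ 6.09351e+02  2.15809e+02 -3.97500e+00  1.03000e-01] rms px 0.57
  single [ 6.09369e+02  2.16284e+02 -3.97500e+00  1.02000e-01]
  single [ 6.09407e+02  2.15339e+02 -3.97500e+00  1.06000e-01]
3.3167
fit [ 6.31392e+02 -9.28520e+01  1.13896e+02  1.92000e-01] rms px 0.7
  single [ 6.31454e+02 -9.22170e+01  1.13896e+02  1.89000e-01]
  single [ 6.31460e+02 -9.34250e+01  1.13896e+02  1.94000e-01]
5.925 [591.9771786  -72.95837933 277.83338441]
(576, 768, 3)
```

View pics/both.png

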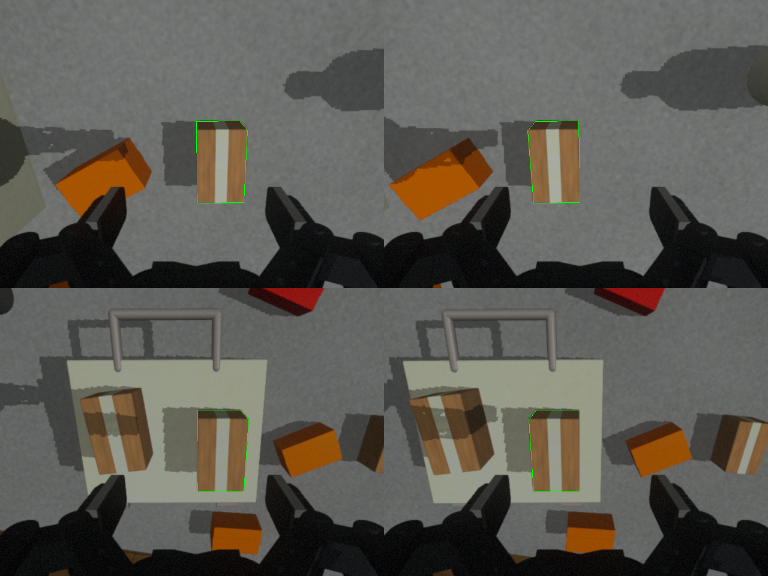

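The overlays match the cartons' outlines: base at (609,216) and a at (631,-93). Both heights read 4 mm low by the same amount, so it is a common bias. I'll grip carton a once, release it and look again, which gives the camera-to-tool bias before I carry anything.

```bash
cat >> h.py <<'E'
def pick(x,y,z,yaw,regrip=False):
    bot.grip(.85); bot.move_ptp([x,y,z+70],tool(yaw)); 
    bot.movel([x,y,z+12],tool(yaw),max_speed=100); bot.grip(0,30)
    s=bot.get_state(); print("grip",round(s["opening"],3),round(s["gripper_force"],1),np.round(s["tcp_pos"],1),np.round(s["contact_force"],1),s["t"])
E
python3 - <<'E'
from h import *
a=np.load("a.npy"); pick(a[0],a[1],118,a[3])
t=bot.get_state(); bot.grip(.85); bot.movel([a[0],a[1],190],max_speed=200)
q=look([a[0],a[1],114,a[3]],"a2"); np.save("a2.npy",q)
print("tool yaw",t["orientation"], "diff in tool frame", R.from_euler("z",-a[3]).apply([q[0]-t["tcp_pos"][0],q[1]-t["tcp_pos"][1],0]))
d=R.from_euler("z",-a[3]).apply(q[:3]-a[:3]); print("moved",d, bot.get_state()["t"])
E
```

```text
grip 0.652 32.8 [632.3 -93.3 131.3] [ 0.1 -0.6  6.7] 7.725
fit [ 6.31338e+02 -9.17180e+01  1.13796e+02  1.93000e-01] rms px 0.73
  single [ 6.31290e+02 -9.11380e+01  1.13796e+02  1.90000e-01]
  single [ 6.31515e+02 -9.22570e+01  1.13796e+02  1.95000e-01]
tool yaw [-3.14023670e+00  2.05446462e-03 -2.95002884e+00] diff in tool frame [-0.63382022  1.73639854  0.        ]
moved [ 0.1630329   1.12300708 -0.09991256] 10.1083
```

```bash
cat >> h.py <<'E'
def tf(yaw,x,y): return R.from_euler("z",yaw).apply([x,y,0])[:2]
def st(tag,cmd=None):
    s=bot.get_state(); print(tag,"tcp",np.round(s["tcp_pos"],1),"" if cmd is None else np.round(s["tcp_pos"]-cmd,2),"yaw",round(s["orientation"][2],4),"F",np.round(s["contact_force"],1),"grip",round(s["opening"],3),round(s["gripper_force"],1),"t",round(s["t"],2)); return s
def place(x,y,z,yaw):
    """set down: underside lands on height z"""
    bot.move_ptp([x,y,z+62],tool(yaw)); bot.movel([x,y,z+18],tool(yaw),max_speed=100); bot.dwell(.3); st("above",[x,y,z+18])
    print("touch",bot.movel([x,y,z+9],tool(yaw),max_speed=20,threshold=4)); s=st("down")
    bot.grip(.85); bot.movel([x,y,s["tcp_pos"][2]+60],tool(yaw),max_speed=200)
E
python3 - <<'E'
from h import *
a=np.load("a2.npy"); b=np.load("base.npy")
xy=a[:2]-tf(a[3],0,1.12)
pick(*xy,118,a[3]-.001); bot.dwell(.2); st("pick",[*xy,130])
bot.movel([*xy,240],tool(a[3]),max_speed=250); st("lift")
p=b[:2]-tf(b[3],0,1.12); place(*p,50,b[3]-.001)
q=look([b[0],b[1],46,b[3]],"st1"); np.save("st1.npy",q); print("rel base",R.from_euler("z",-b[3]).apply(q[:3]-b[:3]),q[3]-b[3]); st("")
E
python3 -c "
import cv2;i=cv2.imread('pics/st10.png')[80:420,180:560];cv2.imwrite('pics/st1c.png',cv2.resize(i,None,fx=1.6,fy=1.6))"
```

```text
grip 0.653 32.8 [632.4 -93.2 131.3] [-0.2 -0.7  5.4] 11.8167
pick tcp [632.4 -93.1 131.3] [ 0.81 -0.32  1.27] yaw -2.9494 F [-0.5 -1.2  5.1] grip 0.65 32.9 t 12.02
lift tcp [630.9 -92.6 238.6]  yaw -2.9484 F [ 0.7 -0.  -1.3] grip 0.649 32.5 t 12.61
above tcp [609.9 214.9  68.7] [0.46 0.16 0.69] yaw -3.0392 F [ 0.9  0.7 -1.6] grip 0.654 32.5 t 14.77
touch True
down tcp [609.9 214.9  63.3]  yaw -3.0392 F [-0.6  0.8  5.1] grip 0.653 33.1 t 15.11
fit [6.03985e+02 2.15805e+02 5.18360e+01 1.12000e-01] rms px 2.54
  single [6.03978e+02 2.14825e+02 5.18360e+01 1.27000e-01]
  single [6.03747e+02 2.16957e+02 5.18360e+01 8.80000e-02]
rel base [-5.3375491   0.54923976 55.81041179] 0.008792241795887973
 tcp [576.6 241.8 206.1]  yaw -3.0395 F [0.4 0.9 0.3] grip 0.853 0.0 t 17.49
```

View pics/st1c.png

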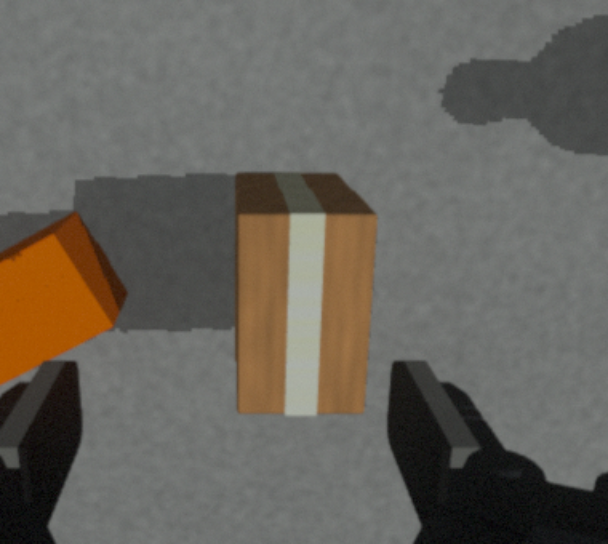

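The crop shows a on the base with no visible step: side faces run straight through and the top face spans about (238..375, 213..413). The fit mixed in the base below, so I'll refit using only the bright top face.

```bash
cat >> h.py <<'E'
import copy
def topfit(v,g,zt):
    """fit the bright upper face at height zt"""
    q=np.array([g[0],g[1],zt,g[3]]); k=dict(H=0.)
    def mk(im):
        hsv=cv2.cvtColor(im,cv2.COLOR_BGR2HSV); m=brown(im); return m,hsv[...,2]
    S=[]
    for m,im in v:
        br,V=mk(im); roi=np.zeros_like(br); cv2.fillConvexPoly(roi,cv2.convexHull(proj(m,box(*q,**k)).astype(np.float32)).astype(int),255)
        th=.75*np.median(V[(br&roi)>0]); S.append((m,((V>th)*255).astype(np.uint8)&br))
    for pad in(1.3,1.2): q,e=fit([(m,hull(M,m,q,pad,**k)) for m,M in S],q,False,**k)
    q2,_=fit([(m,hull(M,m,q,1.2,**k)) for m,M in S],q,True,**k)
    print("top",np.round(q,3),"rms",round(e,2),"free z",np.round(q2,2)); return q
E
python3 - <<'E'
from h import *
m1=imaging.camera_model("wrist"); b=np.load("base.npy"); s=bot.get_state()["tcp_pos"]
def shift(d):
    m=copy.deepcopy(m1); m["position"]=np.array(m["position"])+d; return m
def views(nm,dz): return [(shift([*-tf(b[3],0,60),dz]),cv2.imread(f"pics/{nm}0.png")),(shift([0,0,dz]),cv2.imread(f"pics/{nm}1.png"))]
A=topfit(views("st1",0),b,96); B=topfit(views("base",-46),b,46)   # base was viewed from 46 lower
print("top rel base",tf(-b[3],*(A-B)[:2]),A[3]-B[3])
for i,w in enumerate(views("st1",0)): 
    r,e=fit([(w[0],hull(brown(w[1]),w[0],[*b[:2],-4,b[3]],1.2,H=100.))],[*b[:2],-4,b[3]],False,H=100.); print("column",np.round(r,3),round(e,2))
E
```

```text
top [6.09637e+02 2.16458e+02 9.60000e+01 1.03000e-01] rms 1.17 free z [6.0959e+02 2.1645e+02 9.6180e+01 1.0000e-01]
top [6.12746e+02 2.17112e+02 4.60000e+01 1.12000e-01] rms 0.64 free z [6.1318e+02 2.1714e+02 4.4870e+01 1.1000e-01]
top rel base [-3.15960918 -0.33040972] -0.00927399125975635
column [ 6.11504e+02  2.16625e+02 -4.00000e+00  9.80000e-02] 0.52
column [ 6.08992e+02  2.15925e+02 -4.00000e+00  1.11000e-01] 0.59
```

```bash
python3 - <<'E'
from h import *
b=np.load("base.npy")
g=look([630,-215,114,.305],"b"); np.save("b.npy",g)
if np.linalg.norm(g[:2]-[630,-215])<12 and abs(g[2]-114)<4 and abs(g[3]-.305)<.08:
    xy=g[:2]-tf(g[3],0,1.12); pick(*xy,118,g[3]-.001); bot.dwell(.2); st("pick",[*xy,130])
    bot.movel([*xy,260],tool(g[3]),max_speed=250); st("lift")
    p=b[:2]-tf(b[3],0,1.12); bot.move_ptp([*p,200],tool(b[3]))
    place(*p,100,b[3]-.001)
    c=[b[0],b[1],96,b[3]]; v=[]
    for i,y in enumerate((-30,30)):
        (bot.move_ptp if i==0 else bot.movel)([*(b[:2]+tf(b[3],-30,y)),256],tool(b[3])); bot.dwell(.25)
        m=imaging.camera_model("wrist"); im=imaging.capture("wrist"); cv2.imwrite(f"pics/st2{i}.png",im); v.append((m,im))
    topfit(v,c,146)
    for w in v:
        r,e=fit([(w[0],hull(brown(w[1]),w[0],[*b[:2],-4,b[3]],1.2,H=150.))],[*b[:2],-4,b[3]],False,H=150.); print("column",np.round(r,3),round(e,2))
    cv2.imwrite("pics/st2c.png",cv2.resize(np.hstack([w[1][60:430,150:500] for w in v]),None,fx=1.14,fy=1.14))
    cv2.imwrite("pics/top2.png",imaging.capture("top"))
    st("")
E
```

```text
fit [ 6.29793e+02 -2.15154e+02  1.13699e+02  3.09000e-01] rms px 0.66
  single [ 6.29669e+02 -2.14703e+02  1.13699e+02  3.06000e-01]
  single [ 6.30058e+02 -2.15582e+02  1.13699e+02  3.13000e-01]
grip 0.652 32.9 [ 630.9 -216.6  131.3] [ 0.6 -0.7  4. ] 22.1667
pick tcp [ 630.9 -216.6  131.3] [ 0.76 -0.41  1.31] yaw -2.8339 F [ 0.4 -0.4  6.8] grip 0.647 33.0 t 22.37
lift tcp [ 629.4 -215.8  258.1]  yaw -2.8329 F [-0.2  0.4 -3.9] grip 0.652 32.5 t 23.03
above tcp [609.9 214.8 118.7] [0.43 0.13 0.7 ] yaw -3.0393 F [-0.4 -1.3 -2.4] grip 0.65 33.2 t 25.8
touch True
down tcp [610.  214.9 113.3]  yaw -3.0392 F [-0.  -0.2  3.9] grip 0.649 34.0 t 26.14
top [6.08738e+02 2.16665e+02 1.46000e+02 1.03000e-01] rms 0.6 free z [6.0861e+02 2.1665e+02 1.4638e+02 1.0000e-01]
column [ 6.09121e+02  2.16951e+02 -4.00000e+00  1.00000e-01] 0.5
column [ 6.09227e+02  2.15906e+02 -4.00000e+00  1.09000e-01] 0.52
 tcp [576.6 241.9 256.1]  yaw -3.0393 F [-0.5  0.4  0.2] grip 0.846 0.0 t 28.57
```

View pics/st2c.png

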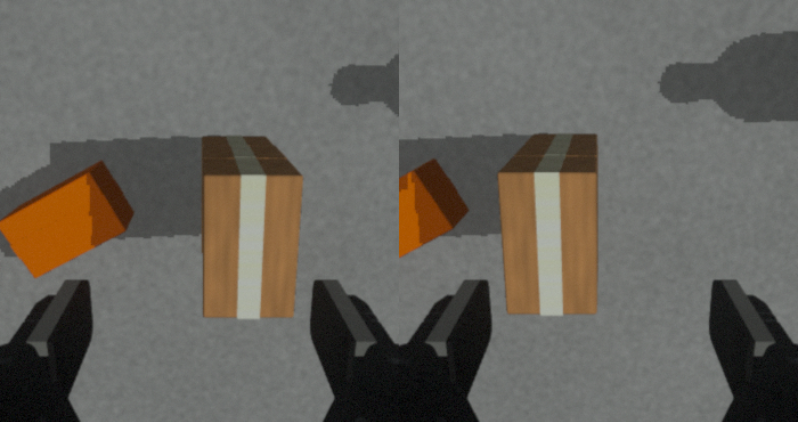

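The column of three is flush in both views, with side edges straight through. Next I'll measure the bar from two wrist positions in the grasp orientation.

```bash
cat >> h.py <<'E'
def gt(yaw): return [np.pi,0,yaw+np.pi/2]
E
python3 - <<'E'
from h import *
import pickle
bot.movel([*bot.get_state()["tcp_pos"][:2]-[60,0],300],max_speed=250)
Y=.19; c=np.array([490,-183]); v=[]
bot.grip(.5)
for i,o in enumerate(((-25,-30),(25,-30))):
    (bot.move_ptp if i==0 else bot.movel)([*(c+tf(Y,*o)),250],gt(Y)); bot.dwell(.25)
    m=imaging.camera_model("wrist"); im=imaging.capture("wrist"); v.append((m,im)); cv2.imwrite(f"pics/bar{i}.png",im)
pickle.dump(v,open("bar.pkl","wb")); st("")
cv2.imwrite("pics/bars.png",cv2.resize(np.hstack([w[1] for w in v]),(800,300)))
E
```

```text
tcp [ 519.6 -207.9  250.2]  yaw 1.7601 F [ 0.1 -0.4 -0.2] grip 0.495 0.0 t 32.21
```

View pics/bars.png

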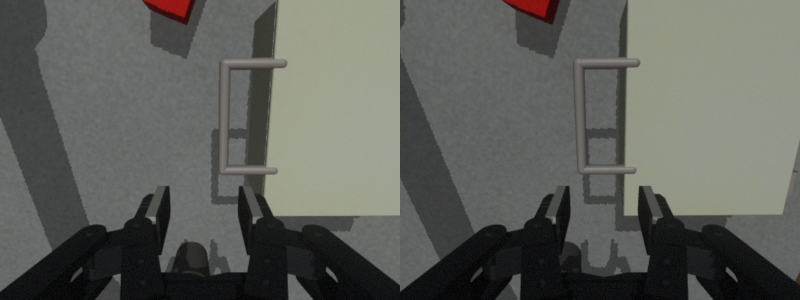

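Both pictures show the bar upright. In full-size pixels it runs about (358,102)-(358,272) in the first and (288,102)-(291,270) in the second. I'll trace its two edges for subpixel accuracy.

```bash
python3 - <<'E'
from h import *
import pickle
v=pickle.load(open("bar.pkl","rb"))
for (m,im),u0 in zip(v,(358,290)):
    for r in(140,190,240): print(r,[tuple(int(t) for t in im[r,u]) for u in range(u0-18,u0+19,2)])
    print("col",[tuple(int(t) for t in im[r,u0+40]) for r in range(84,124,2)])
E
```

```text
140 [(105, 105, 105), (109, 112, 110), (107, 109, 106), (103, 105, 103), (102, 105, 101), (79, 80, 79), (81, 83, 86), (97, 101, 104), (103, 107, 112), (110, 113, 119), (104, 110, 114), (101, 106, 111), (93, 96, 99), (78, 82, 83), (84, 88, 85), (104, 106, 105), (104, 108, 105), (107, 107, 104), (105, 108, 105)]
190 [(107, 107, 105), (106, 109, 106), (108, 110, 108), (108, 109, 106), (106, 110, 107), (72, 74, 74), (90, 95, 98), (104, 108, 111), (108, 114, 116), (108, 110, 117), (104, 107, 112), (101, 106, 109), (87, 87, 92), (73, 74, 76), (105, 105, 103), (106, 108, 106), (108, 109, 106), (108, 111, 109), (107, 111, 108)]
240 [(70, 72, 71), (70, 72, 70), (71, 73, 67), (72, 73, 73), (68, 71, 69), (73, 75, 77), (93, 98, 101), (108, 113, 113), (115, 121, 123), (107, 111, 113), (104, 108, 111), (92, 96, 99), (70, 73, 76), (98, 99, 99), (105, 106, 104), (108, 111, 110), (110, 113, 109), (106, 108, 104), (111, 112, 109)]
col [(98, 101, 101), (105, 106, 102), (102, 104, 101), (105, 107, 104), (98, 100, 98), (108, 112, 115), (123, 129, 132), (134, 139, 142), (122, 127, 130), (106, 111, 115), (
[... 620 characters left out ...]
, 81), (61, 65, 62), (98, 100, 97), (96, 99, 97), (95, 98, 97), (96, 98, 94), (95, 96, 95), (92, 94, 92)]
240 [(98, 100, 98), (98, 101, 98), (98, 99, 96), (96, 98, 96), (97, 102, 98), (76, 78, 79), (86, 90, 92), (98, 100, 105), (107, 110, 114), (99, 103, 106), (93, 96, 100), (83, 83, 89), (69, 72, 75), (57, 57, 58), (67, 70, 68), (79, 83, 80), (102, 102, 102), (97, 99, 98), (98, 102, 98)]
col [(93, 96, 95), (97, 99, 97), (101, 101, 99), (96, 99, 97), (94, 98, 99), (105, 109, 113), (124, 130, 133), (123, 129, 134), (106, 111, 114), (95, 100, 103), (83, 87, 92), (68, 72, 72), (58, 59, 57), (61, 63, 63), (93, 97, 93), (96, 99, 98), (98, 102, 99), (102, 102, 100), (100, 104, 101), (98, 102, 98)]
```

```bash
python3 - <<'E'
from h import *
import pickle
v=pickle.load(open("bar.pkl","rb"))
obs=[[(358,140),(358,190),(357.2,240)],[(286.3,140),(288,190),(290,240)]]
ends=[(102,272),(102,270)]
def f(p,z=None):
    x,y,yaw=p[:3]; z=p[3] if z is None else z; r=[]
    for (m,_),o,e in zip(v,obs,ends):
        a,b=proj(m,[[*(np.array([x,y])+tf(yaw,0,s)),z] for s in(60,-60)])
        if a[1]>b[1]: a,b=b,a
        r+= [a[0]+(b[0]-a[0])*(w-a[1])/(b[1]-a[1])-u for u,w in o]+[(a[1]+b[1]-sum(e))*.3]
    return np.array(r)
for z in(None,110,114):
    r=least_squares(f,[490,-183,.19]+([110] if z is None else []),kwargs=dict(z=z),x_scale=[10,10,.1,10][:4 if z is None else 3]); print(z,np.round(r.x,3),np.round(r.fun,1))
    if z==110: np.save("bar.npy",r.x)
# lid front edge line, white pixels per row, in view 1
m,im=v[1]; V=cv2.cvtColor(im,cv2.COLOR_BGR2GRAY)
E1=[(np.argmax(im[r,300:,1]>135)+300,r) for r in(20,60,140,180,220,240,300)]; W=np.array([ray(m,e,114)[:2] for e in E1]); print(E1,np.round(W,1),"yaw",np.arctan2(-(W[0]-W[-1])[0],(W[0]-W[-1])[1]), np.polyfit(W[:,1],W[:,0],1))
E
```

```text
None [ 4.88656e+02 -1.87555e+02  2.03000e-01  1.14058e+02] [ 0.4 -0.3 -0.1 -0.  -0.3  0.1  0.2  0. ]
110 [ 4.88745e+02 -1.88189e+02  2.03000e-01] [-0.2 -0.8 -0.6 -0.   0.3  0.6  0.7  0. ]
114 [ 4.88658e+02 -1.87564e+02  2.03000e-01] [ 0.4 -0.3 -0.1 -0.  -0.3  0.1  0.2  0. ]
[(np.int64(365), 20), (np.int64(365), 60), (np.int64(363), 140), (np.int64(362), 180), (np.int64(361), 220), (np.int64(361), 240), (np.int64(360), 300)] [[ 518.3  -72.2]
 [ 523.3  -94.5]
 [ 532.7 -143.3]
 [ 537.8 -169.9]
 [ 543.3 -198.1]
 [ 546.5 -212.8]
 [ 556.1 -259.9]] yaw 0.19850754618263658 [-1.99330176e-01  5.04084280e+02]
```

The bar is at (488.7, -187.7, 114) with yaw 0.20. Its height and the 51 mm gap to the lid edge agree with the text, so I'll grasp it and swing along the arc.

```bash
python3 - <<'E'
from h import *
Y=.201; c=np.array([488.7,-187.7])
bot.grip(.42); bot.move_ptp([*c,170],gt(Y)); print("touch",bot.movel([*c,95],gt(Y),max_speed=90,threshold=15)); st("at")
bot.grip(0,50); bot.dwell(.2); s=st("gripped")
if s["opening"]>.08 and s["gripper_force"]>15:
    p0=np.array([*c,95.]); 
    for th in np.linspace(0,.785,7)[1:]:
        dx=-250*np.cos(th)+4*np.sin(th)+250; dz=250*np.sin(th)+4*np.cos(th)-4
        bot.movel(p0+[*tf(Y,dx,0),dz],gt(Y),max_speed=90); q=st(f"{th:.2f}")
        if np.linalg.norm(q["contact_force"])>35: break
    bot.dwell(.3); q=st("end"); d=q["tcp_pos"]-s["tcp_pos"]; print("moved",tf(-Y,*d[:2]),d[2],"want",dx,dz)
    cv2.imwrite("pics/end_s.png",imaging.capture("scene")[120:360,160:480]); 
    i=cv2.imread("pics/end_s.png"); cv2.imwrite("pics/end_s.png",cv2.resize(i,None,fx=2.4,fy=2.4))
E
```

```text
touch False
at tcp [ 489.2 -188.    95.6]  yaw 1.7717 F [-0.4  0.3 -0. ] grip 0.419 0.0 t 33.88
gripped tcp [ 488.6 -188.1   95.7]  yaw 1.7715 F [-3.3  0.1  6.3] grip 0.121 48.8 t 34.42
0.13 tcp [ 491.  -187.5  127.2]  yaw 1.7716 F [-0.5 -3.8 -3.8] grip 0.119 48.6 t 34.94
0.26 tcp [ 497.3 -186.3  159.4]  yaw 1.7714 F [-2.2 -4.4 -2.5] grip 0.12 48.6 t 35.46
0.39 tcp [ 507.5 -184.3  190.1]  yaw 1.7711 F [-4.  -4.2 -1. ] grip 0.118 48.6 t 35.98
0.52 tcp [ 521.3 -181.5  219.3]  yaw 1.7709 F [-7.  -5.   1.2] grip 0.121 48.7 t 36.49
0.65 tcp [ 538.7 -178.1  246.5]  yaw 1.7706 F [-10.7  -6.2   4.6] grip 0.124 48.7 t 37.01
0.79 tcp [ 559.8 -173.9  272. ]  yaw 1.7705 F [-15.1  -5.1  12.6] grip 0.118 48.8 t 37.52
end tcp [ 559.6 -173.9  271.8]  yaw 1.7702 F [-14.7  -5.6  11.3] grip 0.118 48.8 t 37.83
moved [72.33777872 -0.33347344] 176.06160691919627 want 75.98023343262153 175.53584835301027
```

View pics/end_s.png

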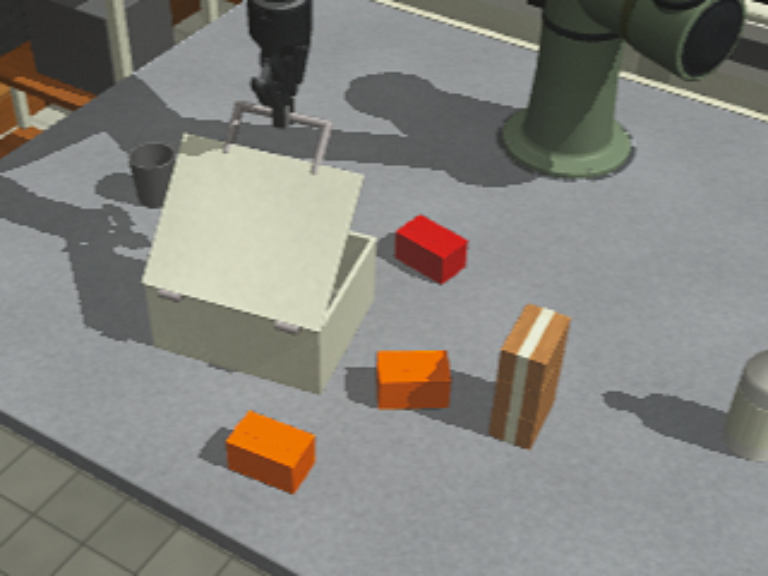

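The scene view shows the lid open at roughly 45° with the gripper holding the bar; the column, bottle and cup are undisturbed. The bar pushes outward with about 19 N, so I'll ease it off along the radius and check the angle against the lid's corners.

```bash
python3 - <<'E'
from h import *
Y=.201; c=np.array([488.7,-187.7]); s0=np.array([488.6,-188.1,95.7])
th=.785; dx=-250*np.cos(th)+4*np.sin(th)+250; dz=250*np.sin(th)+4*np.cos(th)-4
bot.movel(np.array([*c,95])+[*tf(Y,dx-2.5,0),dz+2],gt(Y),max_speed=40); bot.dwell(.3); s=st("eased"); d=s["tcp_pos"]-s0; print(tf(-Y,*d[:2]),d[2])
im=imaging.capture("scene"); m=imaging.camera_model("scene")
hsv=cv2.cvtColor(im,cv2.COLOR_BGR2HSV)
cv2.imwrite("pics/lid.png",cv2.resize(im[165:265,210:325],None,fx=5,fy=5,interpolation=cv2.INTER_CUBIC))
H=c+tf(Y,250,0)
for t in(.70,.75,.785,.82,.87):
    P=[]
    for y in(120,-120):
        for l in(0,200):
            x,z=-l*np.cos(t)+8*np.sin(t),110+l*np.sin(t)+8*np.cos(t); P.append([*(H+tf(Y,x,y)),z])
    q=proj(m,P); print(t,"front-hinge vec",np.round(q[1]-q[0],1),np.round(q[3]-q[2],1),"crop px",np.round((q-[210,165])*5).tolist())
E
```

```text
eased tcp [ 560.1 -173.8  272.5]  yaw 1.7712 F [-2.6 -5.9  0.8] grip 0.12 50.1 t 38.42
[72.94211325 -0.28298377] 176.77400069301962
0.7 front-hinge vec [ 19.2 -65. ] [ 19.4 -62. ] crop px [[410.0, 465.0], [506.0, 140.0], [43.0, 366.0], [140.0, 55.0]]
0.75 front-hinge vec [ 18.4 -65.9] [ 18.2 -63. ] crop px [[410.0, 466.0], [502.0, 137.0], [43.0, 366.0], [134.0, 51.0]]
0.785 front-hinge vec [ 17.9 -66.4] [ 17.3 -63.6] crop px [[410.0, 466.0], [499.0, 134.0], [43.0, 367.0], [129.0, 49.0]]
0.82 front-hinge vec [ 17.3 -66.8] [ 16.4 -64.1] crop px [[410.0, 467.0], [496.0, 133.0], [43.0, 367.0], [124.0, 47.0]]
0.87 front-hinge vec [ 16.4 -67.3] [ 15.  -64.7] crop px [[410.0, 468.0], [492.0, 131.0], [42.0, 368.0], [118.0, 44.0]]
```

View pics/lid.png

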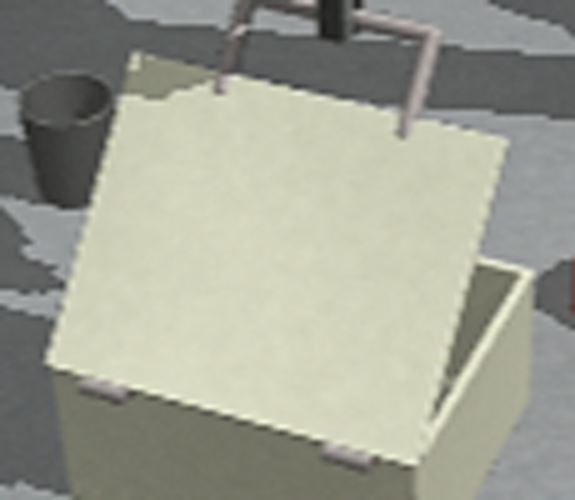

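The lid's corners in the picture, about (415,463)-(509,139) and (47,363)-(132,53), fit roughly 0.74 ± 0.04 rad. The tool's travel gives 0.78 rad, and the hold force has fallen to a few N. Handing in.

```bash
python3 -c "
from bench import bot
print(bot.sign_off(), bot.get_state()['t'])"
```

```text
the job is handed in; nothing more can be done
the job is handed in; nothing more can be done
```

The two cartons are stacked on the base carton, flush to about 1 mm, and the arm is holding the lid at about 45° (0.78 rad by tool travel, 0.74 ± 0.04 by camera); I did not touch the bottle or the cup, and I handed the job in at about 38 s.

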